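# Lock the core clamp with its hairpin clip

### The arm

A 7-joint arm with a two-finger parallel gripper is mounted at the origin on the work surface. World frame = base frame: x ahead of the robot, y to its left, z up, the work surface at z = 0. Lengths are in m, angles in rad, forces in N, time in s.
With the tool pointing down it reaches from about 0.35 to 0.9 m from the base axis. Payload 8.1 kg.
Tool frame: the origin (TCP) lies at the very end of the fingers, on their centre line; the grasp point (between the pads) lies 19 mm behind it (arm.tcp_to_grasp is the z of the grasp point in the tool frame, in m); z points along the fingers, y is the line along which they close (so a half turn about z gives the same grasp; the last joint's range is limited). The gripper opens to 92 mm and grips with 3 to 60 N. Pads are 19 mm wide; open, the fingers measure 130 mm over their backs; the gripper's body (75 mm by 190 mm) begins 47 mm behind the grasp point.
Start: joints at [1.028, 0.434, 0.025, 1.573, -0.012, 1.134, -0.075], TCP at [0.266, -0.566, 0.201] pointing down, gripper open.
Joint ranges: [-2.62, 2.62], [-0.44, 2.09], [-1.27, 1.32], [0.08, 2.57], [-1.32, 4.46], [0.12, 2], [-2.74, 2.74]. Speed limits (rad/s): [2.22, 2.22, 3.01, 3.01, 3.14, 3.14, 3.14].

### API

Orientations are given as a rotation vector (axis times angle).
In Python, from cell import readout, vision, sign_off, arm gives the robot as it stands. The module is installed in compiled form; this text tells all that it offers.
- The arm moves only by the shell command python3 -m creep 'ROWS' [FORCE]. ROWS is JSON, a list of rows, each a list of 5 numbers: the shift along the tool's x, y, z in units of 4 cm (1.0 is 4 cm), then the turn about the tool's z in units of 4 degrees (1.0 is 4 degrees), then the opening, from 0 (shut) to 1 (fully open). A call has 1 to 12 rows; each row shifts and turns the commanded pose from where the row before left it, along the tool's axes as they then stand; what a row does not reach is not made up. A row lasts 1/8 s, in which the tool goes at most 62.5 mm and 10.7 degrees, less where a joint would pass 70% of its speed; a pose out of reach is approached as far as the arm can. A call with a number of a shift or a turn outside -1 to 1 is refused whole. A call with a gripper value outside its range is refused whole. The fingers move at their own pace and stop on an object; FORCE is the grip in N (left out, the last holds). Time passes only in rows, so rows that do not move let the fingers close. It gives the time, the measured TCP pose, the force, the opening and the grip force at its end, in the units of the state.
- readout.observe(): the state, without advancing time (a new reading comes with each control period).
- vision.get_image(name): name is "side" or "top" or "wrist"; returns a dict with "pixels" (480x640x3 uint8, blue, green, red), "z_map" (480x640 float32, m along the optical axis (not along the pixel's ray), 0 where there is no reading), "camera_matrix" (3x3 intrinsics, pixels), "position" and "rotation" of the camera in the world. Camera axes: x right, y up, looking along -z (the intrinsics and any distortion apply to the point x, -y, -z); pixel columns grow to the right and rows downward; lengths in m; the calibration is good to about 2 mm. A picture is of the moment at which its call begins.
- sign_off(): hands the job in; it is judged then, once.
The state is a dict: "clock": time; "joints": joint angles; "dq": joint speeds; "joint_efforts": joint torques, N m; "position": TCP position; "ee_rot": TCP orientation; "force": force on the tool from outside, world axes, zero at the start; "ft_torque": the same for the moment, N m; "width": opening from 0.0 (shut) to 1.0 (fully open); "gripper_force": force on a finger pad.
Only numpy, scipy, OpenCV 4.12 (cv2) and the standard library are available. Lean on these libraries where they do the work, as an engineer would, in place of code of your own. Each camera call takes 0.05 s, during which the arm holds its last target. There are 200 camera calls.

### The job

Fold the steel strap of the blue core clamp fully down over its pin, then take the large hairpin spring clip from the bench and push it sideways, away from the robot, onto the pin shank just above the strap until the throat snaps past and the shank sits in the pocket of the clip. Feel for the snap and stop there: do not ram or force the clip or the strap. Let go, leave the clip on the pin with the strap down, and leave the other things on the bench where they are.

Things in the scene. Friction and masses are not known exactly. Their poses are not given: they have to be found in the camera images.
- clamp: Core clamp bolted to the bench: blue base plate 150 x 200 x 12 mm with a rock core (lying along x, top 65 mm up), a strap hinge block at y = -56 mm and a blue pin block (72 x 26 mm, 65 mm tall) at y = +50 mm. Origin on the bench under the cradle. x points away from the robot: the direction in which the clip is pushed on; y to the pin side, z up.
- pin_slot (a point): Middle of the slot on the pin block, at the height of the closed strap's top face; axes as the clamp's. The upright steel pin is firmly fixed in this slot up to 15 mm from this point either way along x, at y = 0; its exact place is not reported: feel for it. Round shank 12 mm thick up to 23 mm above this point, then a head 18 mm wide, 6 mm thick. The clip goes on the shank between strap and head.
- strap_hinge (a point): Middle of the strap's hinge axis, which runs along the clamp's x, 68 mm above the bench. The closed strap's underside lies at this height, its top face 4 mm higher.
- strap (a joint): Strap angle in rad: 0 = folded fully down, level, window round the pin, at a hard stop; positive = free end swung up. Stiff hinge: it stays where it is left and takes about 3 N at its free end to move.
- strap_tab (a point): Top face of the strap's free end tab, the place to press: tab 40 x 30 mm, 4 mm thick, this point at its middle, 154 mm from the hinge axis; moves with the strap (steel, 80 mm wide, with a window 54 x 38 mm for the pin that ends 27 mm short of this point).
- clip_mid (a point): Where to grasp the large hairpin clip (bare steel strip 4 mm thick, 14 mm high, on edge, lying on the bench, 110 mm long; a 55 mm clip on the bench is not it). Point half-way up in the U-shaped bow: two stiff straight parallel strips, 30 mm wide outside, from 16 mm behind to 22 mm ahead of it; round end 31 mm behind. x to the open leg tips, z up.
- clip_pocket (a point): Centre of the clip's pocket, 53 mm ahead (x) of clip_mid, half-way up: the shank sits here, lightly gripped. With the shank only 2 mm nearer the bow than this, a stiff waist stops it and the force climbs very steeply.
- clip_throat (a point): Narrow throat between the sprung legs, 60.5 mm ahead of clip_mid, 2 mm clear (mouth 28 mm clear at the tips). The shank first touches the legs when 70 mm ahead of clip_mid; pushing through takes 8 to 18 N (friction varies), falls to nothing at the throat, then the legs pull the clip on (the snap) until the shank is in the pocket.
- tip_l (a point): Tip of the clip's left leg (clip +y side), 77 mm ahead of clip_mid, half-way up. The tips are 32 mm apart with the legs relaxed (clip off the pin), 37 mm with the shank in the pocket, 46 mm in the throat.
- tip_r (a point): Tip of the clip's right leg (clip -y side), likewise.
Things that resemble listed ones, but are neither listed nor needed, are in the scene too. What is shaped like the clamp but yellow is not meant. What is shaped like the part that bears clip_mid but pink is not meant.

How it is judged:
On the way, in this order (a step that is already met when the one before it is completed fails the run):
1. the strap is folded fully down (within 0.06 rad) (value of joint strap below 0.06 rad), for 0.2 s.
2. the clip is on the shank above the strap with its legs sprung apart (value of joint strap below 0.06 rad and x of clip_pocket in the frame of pin_slot between -0.02 and 0.02 m and y of clip_pocket in the frame of pin_slot between -0.006 and 0.006 m and z of clip_pocket in the frame of pin_slot between 0.003 and 0.02 m and angle between the x axis of clip_pocket and the x axis of pin_slot, either way round below 0.35 rad and distance between tip_l and tip_r between 0.0345 and 0.041 m), for 0.2 s.
At the end, for the whole second after the job is handed in: Strap down (below 0.06 rad); clip at rest, sprung onto the shank in its pocket: clip_pocket within 20 mm of pin_slot along the clamp's x, within 6 mm sideways, 3 to 20 mm above, clip along that x within 0.35 rad, tips 34.5 to 41 mm apart (all of step 2 and linear speed of clip below 0.02 m/s); the robot touches nothing.
It fails at once if the clip is jammed hard against the pin or clamp (over 40 N) (contact force between clip and clamp above 40 N).
It fails at once if the robot presses on the clamp or strap with more than 40 N (contact force between any of the fingers, the arm and clamp above 40 N).
It fails at once if another thing on the bench is moved more than 40 mm (distance of any of small_clip, core_puck, core_puck2, beaker, collar, driver, spanner, oil from where it was at the start of the episode above 0.04 m).
It also fails if it takes over 62 s, if anything falls off the work surface, if the arm or the gripper's body presses on something with over 40 N, if the wrist force passes 120 N, or if a joint passes its speed limit or range.

## Working session

There is one attempt and no reset: what is moved stays moved. The work goes in short steps, Python scripts to look and compute and a shell command to move; the robot and the scene stay as the last step left them, time stands still between calls to the robot, and variables do not carry over. Pictures are saved under pics/ and viewed, at most 10 in all, crops included, and the job is handed in when it is done.

```bash
mkdir -p pics
cat > h.py <<'E'
import numpy as np, cv2
from scipy.spatial.transform import Rotation as R
from cell import readout, vision
def grab(n):
    d=vision.get_image(n); Rm=np.array(d["rotation"],float)
    if Rm.shape!=(3,3): Rm=R.from_rotvec(Rm.ravel()).as_matrix()
    d["R"]=Rm; return d
def ray(d,u,v):
    K=np.array(d["camera_matrix"]); p=np.linalg.inv(K)@[u,v,1]
    return np.array(d["position"]), d["R"]@[p[0],-p[1],-1.0]
def onz(d,u,v,z):
    o,r=ray(d,u,v); return o+r*(z-o[2])/r[2]
def dep(d,u,v):
    o,r=ray(d,u,v); return o+r*d["z_map"][int(v),int(u)]
E
python3 - <<'E'
from h import *
s=readout.observe(); print({k:np.round(v,3) for k,v in s.items()})
for n in("top","side"):
    d=grab(n); cv2.imwrite(f"pics/{n}0.png",d["pixels"]); np.save(f"{n}0.npy",d,allow_pickle=True); print(n,d["position"],d["R"].round(3).tolist(),[k for k in d])
E
```

```text
{'clock': np.float64(0.0), 'joints': array([ 1.028,  0.435,  0.025,  1.574, -0.012,  1.134, -0.075]), 'dq': array([ 0.001,  0.002,  0.001,  0.001,  0.001,  0.001, -0.001]), 'joint_efforts': array([-1.0000e-03, -6.6785e+01,  9.8500e-01, -3.1446e+01, -6.1000e-02,
        4.3000e-02,  0.0000e+00]), 'position': array([ 0.266, -0.565,  0.2  ]), 'ee_rot': array([-3.064e+00, -6.850e-01,  1.000e-03]), 'force': array([-0.647,  0.122,  0.188]), 'ft_torque': array([ 0.005, -0.   ,  0.063]), 'gripper_force': np.float64(0.0), 'width': np.float64(1.0)}
top [ 0.2976014  -0.09716647  1.14767054] [[0.017, 0.987, -0.16], [-1.0, 0.019, 0.011], [0.014, 0.159, 0.987]] ['pixels', 'z_map', 'camera_matrix', 'position', 'rotation', 'R']
side [0.14206682 0.34915685 0.68841903] [[-0.824, 0.423, -0.376], [-0.566, -0.604, 0.561], [0.01, 0.675, 0.738]] ['pixels', 'z_map', 'camera_matrix', 'position', 'rotation', 'R']
```

View pics/top0.png

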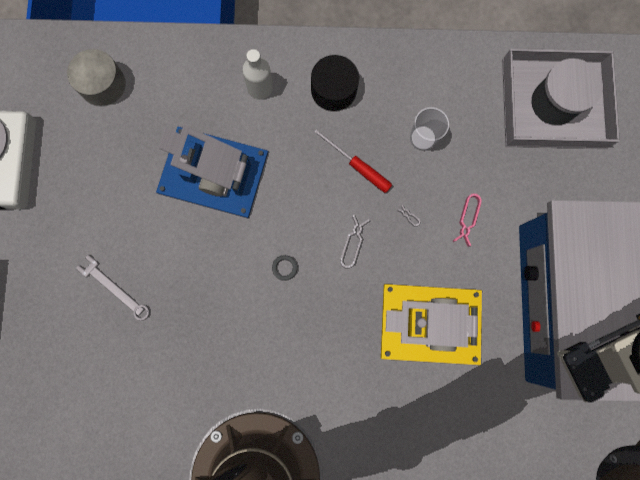

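View pics/side0.png

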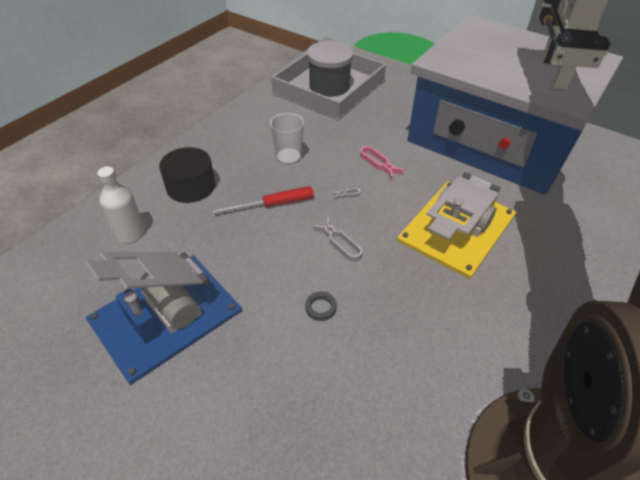

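The top view shows the blue clamp at about (213,172) with its strap half up and its pin to the left. The clip candidates are a large bare steel one at (353,242), a small one at (410,215) and a pink one at (468,220). The bare one about 110 mm long fits the description. The side view shows the same three at (338,238), (347,193) and (382,162). Next I measure and take a crop to confirm.

Run:
```python
from h import *
d=np.load("top0.npy",allow_pickle=True).item(); im=d["pixels"]; hsv=cv2.cvtColor(im,cv2.COLOR_BGR2HSV)
m=cv2.inRange(hsv,(100,120,40),(125,255,255)); m[:110]=0;m[:,300:]=0;m[:,:140]=0
pts=np.argwhere(m)[:,::-1].astype(np.float32)
hull=cv2.convexHull(pts)[:,0]
W=np.array([onz(d,u,v,.012)[:2] for u,v in hull],np.float32)
r=cv2.minAreaRect(W*1000); print("plate",r)
# plate using clean corners
for c in cv2.approxPolyDP(hull[:,None],5,True)[:,0]: print(c,onz(d,*c,.012).round(4))
# clip by local brightness
g=cv2.cvtColor(im,cv2.COLOR_BGR2GRAY); bg=cv2.medianBlur(g,41)
mm=((g.astype(int)-bg)>22).astype(np.uint8); x0,y0,x1,y1=330,205,380,275
k=np.zeros_like(mm);k[y0:y1,x0:x1]=mm[y0:y1,x0:x1]
k=cv2.morphologyEx(k,cv2.MORPH_CLOSE,np.ones((3,3)))
n,l,st,_=cv2.connectedComponentsWithStats(k); i=1+st[1:,4].argmax()
P=np.array([onz(d,u,v,.014)[:2] for v,u in np.argwhere(l==i)],np.float32)*1000
print("clip",st[i],cv2.minAreaRect(P),P.mean(0))
mu=P.mean(0);e=np.linalg.svd(P-mu)[2][0] if len(P)<3000 else 0
e*=np.sign(e[0]);t=(P-mu)@e;s=(P-mu)@[-e[1],e[0]]
print("axis",e,np.degrees(np.arctan2(e[1],e[0])),t.min(),t.max())
for a in range(-65,65,8):
    q=s[(t>=a)&(t<a+8)]
    if len(q):print(a,q.min().round(1),q.max().round(1))
c=cv2.resize(im[190:290,310:440],None,fx=5,fy=5,interpolation=cv2.INTER_CUBIC)
c2=cv2.resize(im[110:230,140:290],None,fx=4,fy=4,interpolation=cv2.INTER_CUBIC)
cv2.imwrite("pics/cropclip.png",c);cv2.imwrite("pics/cropclamp.png",c2)
```

```text
plate ((608.25048828125, 111.99261474609375), (199.49447631835938, 148.79598999023438), 75.68519592285156)
[267. 151.] [ 0.6544 -0.0013  0.012 ]
[247. 217.] [0.5121 0.0355 0.012 ]
[156. 191.] [0.5632 0.226  0.012 ]
[177. 127.] [0.7029 0.1906 0.012 ]
clip [348 219  21  23  75] ((493.5910339355469, -193.26234436035156), (28.57135581970215, 50.00957489013672), 70.34070587158203) [ 491.33548 -192.4972 ]
axis [ 0.85317403 -0.5216264 ] -31.441408 -24.632286 29.572987
-25 -17.9 10.6
-17 -17.4 6.5
-9 -9.6 7.4
-1 -5.8 9.0
7 -2.7 13.9
15 -5.7 -1.6
23 -8.8 -6.4
```

View pics/cropclip.png

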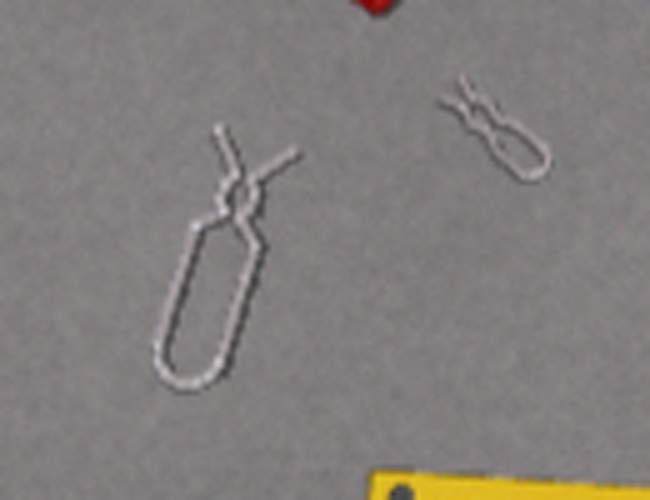

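View pics/cropclamp.png

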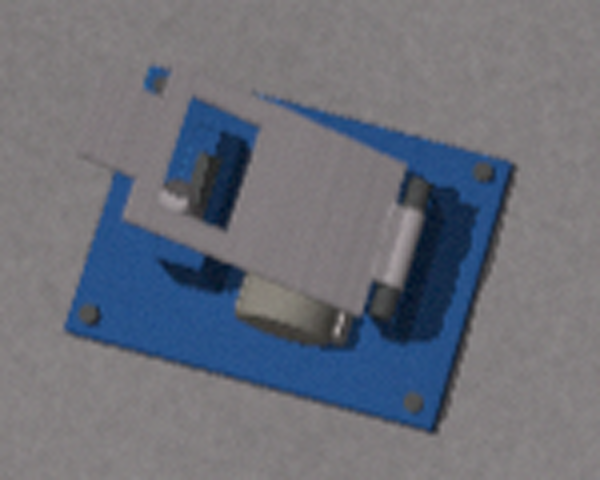

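The crop confirms the large bare clip: round end at crop (188,387), pocket at (238,195), tips at (219,128) and (298,152). That scales to about 108 mm, and the small clip to its right is about half that. In the clamp crop the strap is tilted up, with its tab near (135,125) and the pin head near (178,195).

```bash
cat >> h.py <<'E'
C=np.array([.608,.112,0]); YAW=np.radians(-14.3)
CX=np.array([np.cos(YAW),np.sin(YAW),0]); CY=np.array([-CX[1],CX[0],0])
def w(x,y,z): return C+CX*x+CY*y+np.array([0,0,z])
def loc(p): q=np.asarray(p)-C; return np.array([q@CX,q@CY,q[2]])
def to(p,yaw=None):
    "rows' total shift (units) & turn from now; p is TCP goal"
    s=readout.observe(); T=R.from_rotvec(s["ee_rot"]).as_matrix()
    y0=np.degrees(np.arctan2(T[1,0],T[0,0])); d=T.T@(np.asarray(p)-s["position"])/.04
    t=0 if yaw is None else (y0-yaw+180)%360-180
    print("t",round(s["clock"],2),"pos",s["position"].round(4),"loc",loc(s["position"]).round(4),"yaw",round(y0,1),"tilt",T[2].round(3),"F",s["force"].round(1),"shift",d.round(2),"turn",round(t/4,2),"w",round(s["width"],3))
E
python3 - <<'E'
from h import *
d=np.load("top0.npy",allow_pickle=True).item()
f=lambda c:(310+c[0]/5-.4,190+c[1]/5-.4)
e=onz(d,*f((188,387)),.014)[:2];p=onz(d,*f((238,195)),.014)[:2]
tl=onz(d,*f((219,128)),.014)[:2];tr=onz(d,*f((298,152)),.014)[:2]
tm=(tl+tr)/2;print("end",e,"pocket",p,"tipgap",np.linalg.norm(tl-tr),"len",np.linalg.norm(p-e),np.linalg.norm(tm-e))
for q in(p,tm):
  a=q-e;a/=np.linalg.norm(a);print("mid",e+.031*a,np.degrees(np.arctan2(a[1],a[0])))
g=lambda c:(140+c[0]/4,110+c[1]/4)
for n,c in dict(tab=(130,130),strap1=(350,200),strap2=(300,180),strapleft=(210,225),pinhead=(178,193)).items():
  q=loc(dep(d,*g(c)));print(n,q.round(4),np.degrees(np.arctan2(q[2]-.07,q[1]+.056)).round(1))
to(w(0,.09,.25),-14.3)
E
```

```text
end [ 0.4122641  -0.17232332] pocket [ 0.49200735 -0.19223804] tipgap 0.034073360471070256 len 0.08219234429035632 0.10678081225580624
mid [ 0.44234039 -0.17983444] -14.021979162053219
mid [ 0.44215943 -0.1805251 ] -15.341600156070799
tab [-0.0006  0.0482  0.1627] 41.7
strap1 [ 0.0121 -0.042   0.092 ] 57.5
strap2 [ 0.0107 -0.0202  0.1103] 48.3
strapleft [-0.0123  0.0274  0.0653] -3.2
pinhead [-0.0094  0.0364  0.1028] 19.5
t 0.1 pos [ 0.2658 -0.5651  0.2004] loc [-0.1643 -0.7406  0.2004] yaw 25.2 tilt [-0.    -0.001 -1.   ] F [0.4 0.5 0.5] shift [ 16.38 -13.41  -1.22] turn 9.87 w 0.999
```

```bash
python3 -m creep '[[0,0,-1,0,0],[0,0,-1,0,0],[0,0,-0.5,0,0]]' 40
```

```text
clock: 0.48
position: [0.2663, -0.566, 0.3032]
ee_rot: [3.064, 0.685, 0.001]
force: [0.6, 0.7, -0.2]
width: 0.723
gripper_force: 0.0
```

```bash
python3 - <<'E'
from h import *
to(w(0,.045,.25),-14.3)
E
python3 -m creep '[[1,-0.8,0,0,0],[1,-0.8,0,0,0],[1,-0.8,0,0,0],[1,-0.8,0,0,0],[1,-0.8,0,0,0],[1,-0.8,0,0,0],[1,-0.8,0,0,0],[1,-0.8,0,0,0],[1,-0.8,0,0,0],[1,-0.8,0,0,0]]'
python3 -m creep '[[1,-0.8,0,0,0],[1,-0.8,0,0,0],[1,-0.8,0,0,0],[1,-0.8,0,0,0],[0,0,0,1,0],[0,0,0,1,0],[0,0,0,1,0],[0,0,0,1,0],[0,0,0,1,0]]'
python3 -m creep '[[0,0,0,1,0],[0,0,0,1,0],[0,0,0,1,0],[0,0,0,1,0],[0,0,0,0.9,0]]'
python3 - <<'E'
from h import *
to(w(0,.045,.19),-14.3)
E
```

```text
t 0.47 pos [ 0.2663 -0.566   0.3032] loc [-0.1636 -0.7414  0.3032] yaw 25.2 tilt [ 0.     0.002 -1.   ] F [ 0.6  0.7 -0.2] shift [ 15.66 -12.57   1.3 ] turn 9.87 w 0.723
clock: 1.72
position: [0.4921, -0.1042, 0.3009]
ee_rot: [3.066, 0.685, -0.001]
force: [0.8, -0.3, 0.2]
width: 0.006
gripper_force: 0.0
clock: 2.85
position: [0.5818, 0.0781, 0.3007]
ee_rot: [3.138, 0.139, -0.001]
force: [-0.0, -0.1, 1.0]
width: 0.004
gripper_force: 0.0
clock: 3.48
position: [0.5818, 0.0781, 0.3007]
ee_rot: [3.116, -0.397, -0.001]
force: [0.4, 0.4, -0.3]
width: 0.008
gripper_force: 0.0
t 3.48 pos [0.5818 0.0781 0.3007] loc [-0.017  -0.0393  0.3007] yaw -14.5 tilt [-0.001  0.    -1.   ] F [ 0.4  0.4 -0.3] shift [ 0.42 -2.11  2.77] turn -0.06 w 0.008
```

```bash
python3 -m creep '[[0.4,-0.7,0.9,0,0],[0,-0.7,0.9,0,0],[0,-0.7,0.9,0,0],[0,-0.06,0.3,0,0],[0,-0.06,0.3,0,0],[0,-0.12,0.25,0,0],[0,-0.12,0.25,0,0]]'
python3 -m creep '[[0,-0.14,0.3,0,0],[0,-0.14,0.3,0,0],[0,-0.1,0.3,0,0],[0,-0.1,0.3,0,0],[0,0,0.15,0,0]]'
python3 - <<'E'
from h import *
to(w(0,.082,.072),-14.3)
E
```

```text
clock: 4.35
position: [0.6227, 0.1691, 0.1494]
ee_rot: [-3.116, 0.396, -0.002]
force: [-0.3, -0.0, -0.3]
width: 0.006
gripper_force: 0.0
clock: 4.97
position: [0.6264, 0.1885, 0.094]
ee_rot: [3.117, -0.393, -0.002]
force: [0.2, 0.3, 1.6]
width: 0.004
gripper_force: 0.6
t 4.97 pos [0.6264 0.1885 0.094 ] loc [-0.001   0.0787  0.094 ] yaw -14.4 tilt [-0.001  0.    -1.   ] F [0.2 0.3 1.6] shift [ 0.03 -0.08  0.55] turn -0.02 w 0.004
```

```bash
python3 -m creep '[[0,0,0.15,0,0],[0,-0.05,0.15,0,0],[0,0,0.1,0,0]]'
python3 -m creep '[[0,0,0.1,0,0],[0,0,0,0,0]]';python3 -m creep '[[0,0,0.05,0,0],[0,0,0,0,0]]'
```

```text
clock: 5.35
position: [0.6274, 0.1901, 0.0789]
ee_rot: [-3.117, 0.394, -0.0]
force: [0.1, 1.2, 1.9]
width: 0.005
gripper_force: 0.6
clock: 5.6
position: [0.6272, 0.1898, 0.0748]
ee_rot: [3.116, -0.394, -0.001]
force: [0.1, -0.5, -0.3]
width: 0.002
gripper_force: 0.0
clock: 5.85
position: [0.6274, 0.19, 0.0731]
ee_rot: [3.117, -0.394, 0.0]
force: [-0.6, -0.1, 0.9]
width: 0.005
gripper_force: 0.0
```

```bash
for i in 1; do python3 -m creep '[[0,0,0.05,0,0],[0,0,0,0,0]]';python3 -m creep '[[0,0,0.05,0,0],[0,0,0,0,0]]'; done
python3 - <<'E'
from h import *
d=grab("side"); im=d["pixels"]; cv2.imwrite("pics/s1.png",cv2.resize(im[200:400,60:300],None,fx=3,fy=3))
E
```

```text
clock: 6.1
position: [0.6274, 0.1901, 0.071]
ee_rot: [3.117, -0.394, 0.0]
force: [0.9, -0.1, 0.1]
width: 0.003
gripper_force: 0.1
clock: 6.35
position: [0.6273, 0.19, 0.0689]
ee_rot: [3.117, -0.394, -0.0]
force: [0.8, -1.0, -0.2]
width: 0.008
gripper_force: 0.0
```

View pics/s1.png

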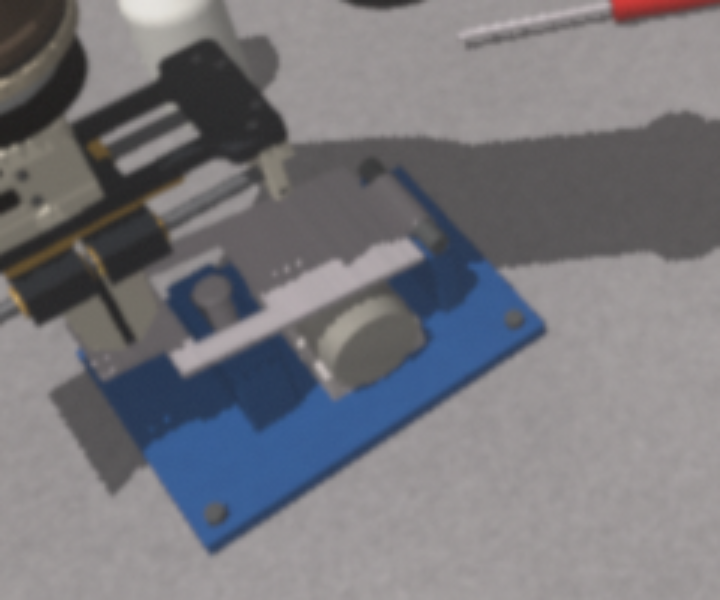

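The strap is now nearly level: front edge runs (180,370) to (420,250), window and pin at (212,295), closed fingers on the tab at (115,320). I check its level using depth.

Run:
```python
from h import *
d=grab("side")
for n,c in dict(nearhinge=(380,200),mid=(300,220),mid2=(260,240),tab=(95,365),tab2=(170,355),pin=(212,285)).items():
  print(n,loc(dep(d,60+c[0]/3,200+c[1]/3)).round(4))
to(w(0,.082,.072),-14.3)
```

```text
nearhinge [ 0.0053 -0.0597  0.073 ]
mid [ 0.0173 -0.0204  0.077 ]
mid2 [0.0153 0.0022 0.0812]
tab [-0.0134  0.0973  0.0954]
tab2 [-0.0263  0.0683  0.0897]
pin [-0.0108  0.0361  0.1001]
t 6.45 pos [0.6272 0.1899 0.069 ] loc [-0.0006  0.0802  0.069 ] yaw -14.4 tilt [-0.  0. -1.] F [ 0.2 -0.5 -0.2] shift [ 0.02 -0.05 -0.08] turn -0.03 w 0.005
```

Run:
```python
from h import *
d=grab("side");K=np.array(d["camera_matrix"])
def proj(p):
    q=d["R"].T@(np.asarray(p)-d["position"]);return (K@[q[0]/-q[2],-q[1]/-q[2],1])[:2]
s=readout.observe();pc=(proj(s["position"])-[60,200])*3;print("tcp px in crop",pc)
for n,c in dict(fingL=(95,330),fingR=(145,310),slit=(118,325),plate=(400,350),bench=(500,450),platecorner=(210,545)).items():
  q=loc(dep(d,60+c[0]/3,200+c[1]/3));print(n,q.round(4))
im=cv2.resize(d["pixels"][270:350,70:170],None,fx=7,fy=7,interpolation=cv2.INTER_CUBIC)
u,v=proj(s["position"]);cv2.circle(im,(int((u-70)*7),int((v-270)*7)),4,(0,0,255),-1)
cv2.imwrite("pics/s2.png",im)
```

```text
tcp px in crop [135.4782743 358.6711315]
fingL [-0.0126  0.0899  0.1157]
fingR [-0.0123  0.0675  0.1103]
slit [-0.0115  0.0805  0.1096]
plate [-0.0516 -0.0278  0.0283]
bench [-0.118  -0.0407 -0.0009]
platecorner [-0.0764  0.0966  0.0109]
```

View pics/s2.png

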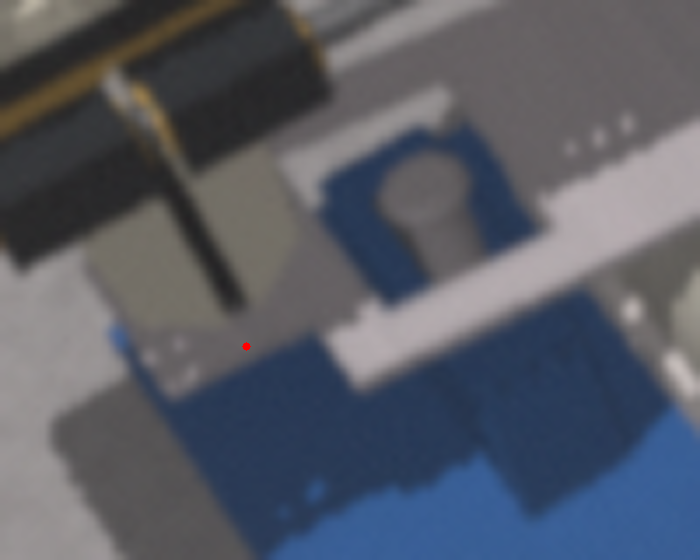

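The TCP's projection (red dot at (246,346)) falls below the visible strap surface, and the tab still reads about 8° up. I step down a little and see whether the tab follows.

```bash
cat >> h.py <<'E'
def strap():
    d=grab("side"); Z=d["z_map"]; P=[]
    v,u=np.mgrid[200:400,60:300]; K=np.array(d["camera_matrix"])
    r=np.stack([(u-K[0,2])/K[0,0],-(v-K[1,2])/K[1,1],-np.ones_like(u,float)],-1)*Z[200:400,60:300,None]
    Q=r@d["R"].T+np.array(d["position"])-C
    L=np.stack([Q@CX,Q@CY,Q[...,2]],-1); px=d["pixels"][200:400,60:300].astype(int)
    return L,px
E
cat > st.py <<'E'
from h import *
L,px=strap(); sat=px.max(-1)-px.min(-1)
m=(abs(L[...,0])<.042)&(L[...,1]>-.04)&(L[...,1]<.13)&(L[...,2]>.06)&(L[...,2]<.11)&(sat<25)
q=L[m]
for a in np.arange(-.04,.13,.01):
    k=q[(q[:,1]>=a)&(q[:,1]<a+.01)]
    if len(k)>3: print(round(a,2),len(k),"z med",np.median(k[:,2]).round(4),"x",k[:,0].min().round(3),k[:,0].max().round(3))
E
python3 st.py; python3 -m creep '[[0,0,0.1,0,0],[0,0,0.05,0,0],[0,0,0,0,0]]'; echo; python3 st.py
```

```text
-0.04 270 z med 0.0756 x -0.041 0.04
-0.03 295 z med 0.0769 x -0.042 0.038
-0.02 317 z med 0.0783 x -0.042 0.041
-0.01 314 z med 0.0798 x -0.042 0.04
0.0 287 z med 0.0813 x -0.04 0.04
0.01 300 z med 0.0828 x -0.041 0.04
0.02 138 z med 0.0838 x -0.041 0.041
0.03 239 z med 0.0861 x -0.042 0.041
0.04 189 z med 0.087 x -0.04 0.035
0.05 141 z med 0.0888 x -0.041 0.033
0.06 189 z med 0.09 x -0.041 0.002
0.07 114 z med 0.0929 x -0.021 -0.006
0.08 115 z med 0.0948 x -0.021 -0.009
0.09 113 z med 0.0947 x -0.021 0.02
clock: 6.92
position: [0.6272, 0.19, 0.0628]
ee_rot: [3.116, -0.394, -0.001]
force: [-0.2, 0.2, -0.2]
width: 0.006
gripper_force: 0.0

-0.04 268 z med 0.0743 x -0.041 0.04
-0.03 284 z med 0.0752 x -0.042 0.042
-0.02 302 z med 0.0761 x -0.042 0.04
-0.01 315 z med 0.0773 x -0.042 0.041
0.0 286 z med 0.0784 x -0.041 0.04
0.01 302 z med 0.0796 x -0.041 0.04
0.02 149 z med 0.08 x -0.041 0.041
0.03 254 z med 0.0816 x -0.042 0.04
0.04 190 z med 0.0825 x -0.041 0.036
0.05 125 z med 0.0836 x -0.041 0.033
0.06 208 z med 0.0848 x -0.041 0.003
0.07 135 z med 0.0922 x -0.022 -0.005
0.08 132 z med 0.0904 x -0.022 -0.008
0.09 149 z med 0.0883 x -0.021 0.021
```

The tab follows one to one, with its surface about 24.6 mm above the reported TCP. So I press on gently until the stop is felt, near TCP z of 0.047.

```bash
python3 -m creep '[[0,0,0.1,0,0],[0,0,0.1,0,0],[0,0,0.06,0,0]]';python3 -m creep '[[0,0,0.05,0,0],[0,0,0,0,0]]';python3 -m creep '[[0,0,0.03,0,0],[0,0,0,0,0]]'; python3 st.py | tail -6
```

```text
clock: 7.35
position: [0.6274, 0.1901, 0.0524]
ee_rot: [-3.117, 0.394, -0.0]
force: [0.8, 1.3, 1.0]
width: 0.006
gripper_force: 0.6
clock: 7.6
position: [0.6271, 0.1898, 0.0504]
ee_rot: [3.116, -0.394, -0.001]
force: [0.7, -0.2, 0.8]
width: 0.001
gripper_force: 0.0
clock: 7.85
position: [0.6273, 0.1899, 0.0494]
ee_rot: [3.116, -0.394, -0.0]
force: [0.9, 0.3, 0.1]
width: 0.002
gripper_force: 0.0
0.05 88 z med 0.0724 x -0.041 0.032
0.06 240 z med 0.0736 x -0.042 0.002
0.07 187 z med 0.0844 x -0.04 -0.005
0.08 177 z med 0.0853 x -0.021 -0.009
0.09 183 z med 0.0744 x -0.021 0.02
0.1 19 z med 0.0729 x -0.021 0.02
```

```bash
python3 -m creep '[[0,0,0.02,0,0],[0,0,0,0,0]]'|grep -E 'pos|force';python3 -m creep '[[0,0,0.02,0,0],[0,0,0,0,0]]'|grep -E 'pos|force';python3 -m creep '[[0,0,0.02,0,0],[0,0,0,0,0]]'|grep -E 'pos|force';python3 -m creep '[[0,0,0.02,0,0],[0,0,0,0,0]]'|grep -E 'pos|force'; python3 st.py
```

```text
position: [0.6274, 0.19, 0.0487]
force: [0.5, 0.0, 1.2]
gripper_force: 0.1
position: [0.6274, 0.19, 0.0478]
force: [0.2, 0.1, 0.5]
gripper_force: 0.1
position: [0.6274, 0.1901, 0.047]
force: [-0.1, 0.5, -0.1]
gripper_force: 0.0
position: [0.6274, 0.1901, 0.0467]
force: [-2.2, 0.2, 4.6]
gripper_force: 2.4
-0.04 275 z med 0.0708 x -0.041 0.04
-0.03 254 z med 0.0708 x -0.042 0.04
-0.02 261 z med 0.0708 x -0.042 0.037
-0.01 288 z med 0.0705 x -0.042 0.038
0.0 282 z med 0.0706 x -0.041 0.038
0.01 290 z med 0.0708 x -0.041 0.037
0.02 148 z med 0.0703 x -0.041 0.037
0.03 271 z med 0.0717 x -0.042 0.037
0.04 179 z med 0.0711 x -0.041 0.025
0.05 85 z med 0.0705 x -0.041 0.027
0.06 249 z med 0.0714 x -0.041 0.005
0.07 193 z med 0.0832 x -0.04 -0.005
0.08 183 z med 0.0834 x -0.021 -0.008
0.09 197 z med 0.072 x -0.022 0.021
0.1 15 z med 0.0705 x -0.02 0.02
```

Strap is level, with 4.6 N felt at the stop. I lift off, locate the pin head and check the fingertip offset in free air.

```bash
python3 -m creep '[[0,0,-0.5,0,0],[0,0,-1,0,0],[0,0,-1,0,0],[0,0,-1,0,0],[0,0,0,0,0]]'
cat > pin.py <<'E'
from h import *
L,px=strap()
m=(abs(L[...,0])<.03)&(L[...,1]>.01)&(L[...,1]<.08)&(L[...,2]>.092)&(L[...,2]<.107)
q=L[m];print("side pin",len(q),"min",q.min(0).round(4),"max",q.max(0).round(4),"med",np.median(q,0).round(4))
d=grab("top");Z=d["z_map"];v,u=np.mgrid[110:230,140:290];K=np.array(d["camera_matrix"])
r=np.stack([(u-K[0,2])/K[0,0],-(v-K[1,2])/K[1,1],-np.ones_like(u,float)],-1)*Z[110:230,140:290,None]
Q=r@d["R"].T+np.array(d["position"])-C
L=np.stack([Q@CX,Q@CY,Q[...,2]],-1)
m=(abs(L[...,0])<.03)&(L[...,1]>.01)&(L[...,1]<.08)&(L[...,2]>.092)&(L[...,2]<.107);q=L[m]
if len(q):print("top pin",len(q),"min",q.min(0).round(4),"max",q.max(0).round(4),"med",np.median(q,0).round(4))
m=(L[...,2]>.066)&(L[...,2]<.076)&(abs(L[...,1])<.13)&(abs(L[...,0])<.06);q=L[m]
print("top strap",q.min(0),q.max(0))
cv2.imwrite("pics/t2.png",cv2.resize(d["pixels"][110:230,140:290],None,fx=5,fy=5))
d=grab("side");cv2.imwrite("pics/s3.png",d["pixels"]);s=readout.observe();print(s["position"])
K=np.array(d["camera_matrix"])
def proj(p):
    q=d["R"].T@(np.asarray(p)-d["position"]);return (K@[q[0]/-q[2],-q[1]/-q[2],1])[:2]
im=d["pixels"].copy()
for dz,c in((0,(0,0,255)),(.025,(0,255,0))):
    u,v=proj(s["position"]+[0,0,dz]);cv2.circle(im,(int(u),int(v)),2,c,-1);print(u,v)
cv2.imwrite("pics/s3.png",cv2.resize(im[120:370,40:290],None,fx=2.4,fy=2.4))
E
python3 pin.py
```

```text
clock: 9.57
position: [0.6295, 0.1913, 0.1915]
ee_rot: [-3.113, 0.393, -0.011]
force: [-0.9, 0.1, -0.2]
width: 0.003
gripper_force: 0.0
side pin 112 min [-0.0204  0.029   0.0939] max [-0.0024  0.0462  0.1022] med [-0.0128  0.0382  0.0991]
top pin 66 min [-0.0188  0.0302  0.0926] max [-0.0017  0.0468  0.1047] med [-0.0106  0.0376  0.0999]
top strap [-0.04810368 -0.07509836  0.06600734] [0.04146691 0.10026497 0.07598419]
[0.62701293 0.18994118 0.18626225]
76.82160758747142 268.64136888033744
69.75100797705014 255.93780872216078
```

View pics/s3.png

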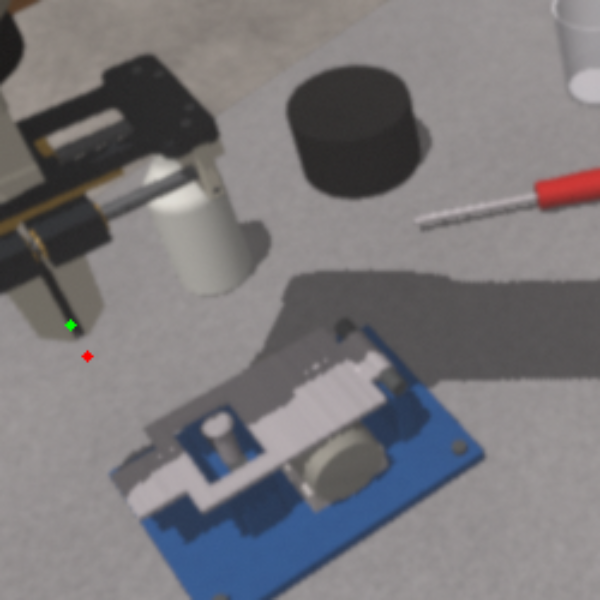

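The strap is down, with the pin head at (217,425) in the window. The visible fingertips end at (80,335), above the reported TCP (red, (87,356)), which confirms the roughly 25 mm offset when closed. Next I go above the clip with the gripper part open.

Run:
```python
from h import *
to([.4422,-.180,.13],-14.7)
```

```text
t 9.72 pos [0.627  0.1899 0.1863] loc [-0.0008  0.0802  0.1863] yaw -14.4 tilt [-0.  0. -1.] F [ 0.3 -0.6 -0.3] shift [-2.17 10.11  1.41] turn 0.07 w 0.007
```

```bash
python3 -m creep '[[-0.2,1,0,0,0.6],[-0.2,1,0,0,0.6],[-0.2,1,0,0,0.6],[-0.2,1,0,0,0.6],[-0.2,1,0,0,0.6],[-0.2,1,0,0,0.6],[-0.2,1,0,0,0.6],[-0.2,1,0.3,0,0.6],[-0.2,1,0.5,0,0.6],[-0.3,1,0.6,0,0.6],[-0.07,0.11,0,0.07,0.6],[0,0,0,0,0.6]]' 50
python3 - <<'E'
from h import *
to([.4422,-.180,.02],-14.7)
s=readout.observe()
d=grab("side");K=np.array(d["camera_matrix"]);Z=d["z_map"]
v,u=np.mgrid[0:480,0:640];r=np.stack([(u-K[0,2])/K[0,0],-(v-K[1,2])/K[1,1],-np.ones_like(u,float)],-1)*Z[...,None]
Q=r@d["R"].T+np.array(d["position"])-s["position"];T=R.from_rotvec(s["ee_rot"]).as_matrix();L=Q@T
m=(abs(L[...,0])<.016)&(abs(L[...,1])<.07)&(L[...,2]<.02)&(L[...,2]>-.06)&(Z>0)
q=L[m]
for lo in(-.07,-.045,-.02,.02,.045):
    k=q[(q[:,1]>=lo)&(q[:,1]<lo+.025)]
    if len(k)>5:print(lo,len(k),"tool-z max",np.percentile(k[:,2],98).round(4),"y",k[:,1].min().round(4),k[:,1].max().round(4),"x",k[:,0].min().round(3),k[:,0].max().round(3))
d=grab("wrist");cv2.imwrite("pics/w1.png",d["pixels"]);np.save("w1.npy",d,allow_pickle=True)
E
```

```text
clock: 11.22
position: [0.4424, -0.1797, 0.13]
ee_rot: [-3.115, 0.402, 0.002]
force: [0.6, -0.4, -0.1]
width: 0.6
gripper_force: 0.0
t 11.22 pos [ 0.4424 -0.1797  0.13  ] loc [-0.0884 -0.3236  0.13  ] yaw -14.7 tilt [-0.001 -0.    -1.   ] F [ 0.6 -0.4 -0.1] shift [0.   0.01 2.75] turn -0.01 w 0.6
-0.07 12 tool-z max -0.0442 y -0.046 -0.045 x -0.013 -0.003
-0.045 152 tool-z max -0.0279 y -0.0449 -0.0262 x -0.013 0.006
0.02 263 tool-z max -0.0257 y 0.0268 0.0449 x -0.013 0.01
```

View pics/w1.png

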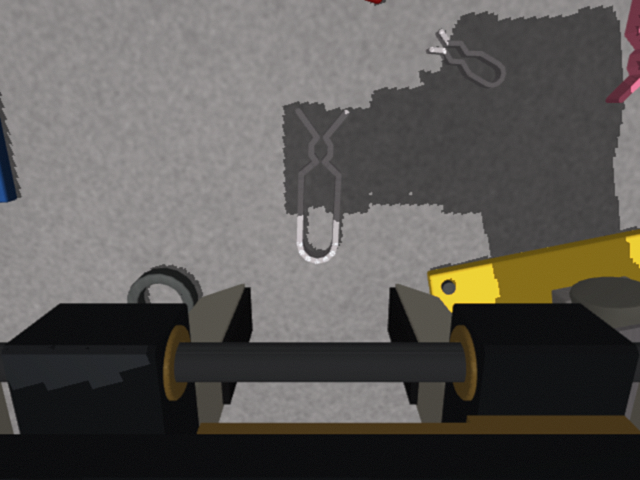

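The wrist picture shows the clip nearly aligned: round end (318,262), pocket (321,150), tips (297,108) and (348,110). The open fingertips also measure about 25.5 mm short of the reported TCP, so I go that much lower.

Run:
```python
from h import *
d=np.load("w1.npy",allow_pickle=True).item()
e=onz(d,318,263,.014);p=onz(d,320.5,150,.014);a=p-e;print("end",e,"pocket",p,"len",np.linalg.norm(a),"yaw",np.degrees(np.arctan2(a[1],a[0])))
mid=e+.031*a/np.linalg.norm(a);print(mid)
to([mid[0],mid[1],-.021],np.degrees(np.arctan2(a[1],a[0])))
```

```text
end [ 0.41239799 -0.17068703  0.014     ] pocket [ 0.49145662 -0.19314746  0.014     ] len 0.0821872084547229 yaw -15.859763109685376
[ 0.44221793 -0.17915882  0.014     ]
t 11.32 pos [ 0.4436 -0.1789  0.1307] loc [-0.0874 -0.3225  0.1307] yaw -14.6 tilt [ 0.001 -0.001 -1.   ] F [-0.8  0.9  0.7] shift [-0.04  0.02  3.79] turn 0.32 w 0.6
```

```bash
python3 -m creep '[[0,0,0.9,0.3,0.6],[0,0,0.9,0,0.6],[0,0,0.9,0,0.6],[0,0,0.6,0,0.6],[0,0,0.25,0,0.6],[0,0,0.2,0,0.6],[0,0,0,0,0.6]]'
```

```text
clock: 12.2
position: [0.4431, -0.1798, -0.0194]
ee_rot: [3.112, -0.433, 0.001]
force: [0.1, 0.5, 0.5]
width: 0.6
gripper_force: 0.0
```

```bash
python3 -m creep '[[0,0,0.05,0,0.6],[0,0,0,0,0.2],[0,0,0,0,0.2],[0,0,0,0,0.2],[0,0,0,0,0.2],[0,0,0,0,0.2],[0,0,0,0,0.2]]' 50
python3 -m creep '[[0,0,-0.3,0,0.2],[0,0,-1,0,0.2],[0,0,-1,0,0.2],[0,0,-1,0,0.2],[0,0,0,0,0.2]]'
python3 - <<'E'
from h import *
d=grab("wrist");cv2.imwrite("pics/w2.png",d["pixels"]);np.save("w2.npy",d,allow_pickle=True);to(w(-.011-.1,.038,.1),-14.3)
E
```

```text
clock: 13.08
position: [0.4428, -0.18, -0.0215]
ee_rot: [3.111, -0.434, 0.0]
force: [-0.7, 0.7, 4.8]
width: 0.32
gripper_force: 50.0
clock: 13.7
position: [0.4446, -0.1807, 0.1136]
ee_rot: [3.11, -0.434, 0.009]
force: [1.5, -1.0, -1.5]
width: 0.32
gripper_force: 50.0
t 13.75 pos [ 0.4434 -0.1803  0.1118] loc [-0.0873 -0.3239  0.1118] yaw -15.9 tilt [ 0.003  0.    -1.   ] F [ 0.7  0.3 -0. ] shift [-0.85 -9.03  0.29] turn -0.4 w 0.32
```

View pics/w2.png

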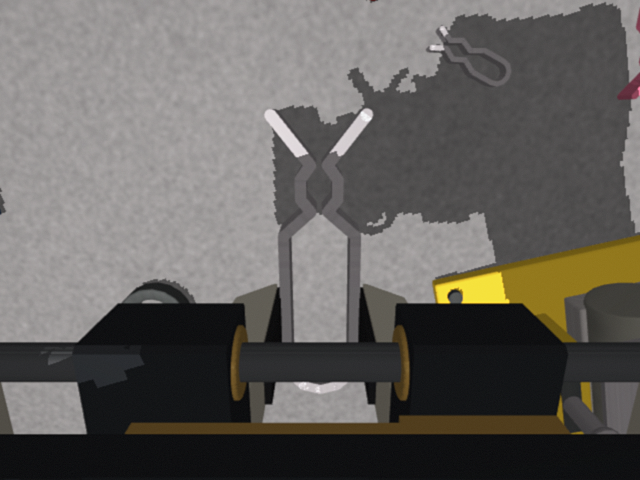

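Run:
```python
from h import *
d=np.load("w2.npy",allow_pickle=True).item();s=readout.observe();T=R.from_rotvec(s["ee_rot"]).as_matrix()
z=s["position"][2]+.0355
for n,c in dict(pocket=(319,186),tl=(270,116),tr=(366,116),cl=(284,236),cr=(356,236)).items():
    print(n,(T.T@(onz(d,*c,z)-s["position"])).round(4))
to(w(-.111,.038,.11),-14.3)
```

```text
pocket [ 0.053   0.0005 -0.0353]
tl [ 0.0765 -0.0159 -0.0353]
tr [ 0.0766  0.0162 -0.0353]
cl [ 0.0348 -0.0121 -0.0354]
cr [ 0.0348  0.0139 -0.0354]
t 13.75 pos [ 0.4434 -0.1803  0.1118] loc [-0.0873 -0.3239  0.1118] yaw -15.9 tilt [ 0.003  0.    -1.   ] F [ 0.7  0.3 -0. ] shift [-0.85 -9.03  0.04] turn -0.4 w 0.32
```

The clip is held as wanted: the pocket is 53 mm ahead of the tool axis and centred, and the tips are 32 mm apart. I carry it to 100 mm in front of the pin.

```bash
python3 -m creep '[[-0.1,-0.9,0,-0.4,0.2],[-0.1,-0.9,0,0,0.2],[-0.1,-0.9,0,0,0.2],[-0.1,-0.9,0,0,0.2],[-0.1,-0.9,0,0,0.2],[-0.1,-0.9,0,0,0.2],[-0.1,-0.9,0,0,0.2],[-0.1,-0.9,0,0,0.2],[0,-0.9,0,0,0.2],[0,-0.9,0,0,0.2],[0,0,0,0,0.2],[0,0,0,0,0.2]]'
python3 - <<'E'
from h import *
to(w(-.111,.038,.0555),-14.3)
E
```

```text
clock: 15.25
position: [0.5005, 0.1756, 0.1091]
ee_rot: [3.116, -0.39, -0.003]
force: [1.0, -0.3, -0.8]
width: 0.318
gripper_force: 50.0
t 15.25 pos [0.5005 0.1756 0.1091] loc [-0.1199  0.0351  0.1091] yaw -14.3 tilt [-0.002  0.002 -1.   ] F [ 1.  -0.3 -0.8] shift [ 0.22 -0.08  1.34] turn 0.0 w 0.318
```

```bash
python3 -m creep '[[0.2,-0.08,0.5,0,0.2],[0,0,0.5,0,0.2],[0,0,0.34,0,0.2],[0,0,0,0,0.2],[0,0,0,0,0.2]]'
python3 - <<'E'
from h import *
to(w(-.111,.038,.0555),-14.3)
for n in("side","top"):
    d=grab(n);Z=d["z_map"];v,u=np.mgrid[0:480,0:640];K=np.array(d["camera_matrix"])
    r=np.stack([(u-K[0,2])/K[0,0],-(v-K[1,2])/K[1,1],-np.ones_like(u,float)],-1)*Z[...,None]
    Q=r@d["R"].T+np.array(d["position"])-C;L=np.stack([Q@CX,Q@CY,Q[...,2]],-1)
    for nm,a,b,zl in(("clip",-.09,-.045,.07),("tips",-.045,-.025,.075),("pinhead",-.03,.01,.096)):
        m=(L[...,0]>a)&(L[...,0]<b)&(abs(L[...,1]-.038)<.025)&(L[...,2]>zl)&(L[...,2]<.11)&(Z>0);q=L[m]
        if len(q):print(n,nm,len(q),q.min(0).round(4),q.max(0).round(4),np.median(q,0).round(4))
    cv2.imwrite(f"pics/pre_{n}.png",d["pixels"])
E
```

```text
clock: 15.88
position: [0.5104, 0.1777, 0.0569]
ee_rot: [-3.117, 0.391, -0.001]
force: [0.1, 0.3, -1.0]
width: 0.316
gripper_force: 50.0
t 15.88 pos [0.5104 0.1777 0.0569] loc [-0.1108  0.0395  0.0569] yaw -14.3 tilt [ 0. -0. -1.] F [ 0.1  0.3 -1. ] shift [-0.    0.04  0.04] turn 0.0 w 0.316
side clip 84 [-0.0897  0.024   0.0753] [-0.0689  0.0457  0.0922] [-0.0746  0.0328  0.086 ]
top clip 73 [-0.061   0.0285  0.0757] [-0.0451  0.0507  0.0971] [-0.0525  0.0377  0.0907]
top tips 58 [-0.0449  0.0188  0.075 ] [-0.0276  0.0574  0.0951] [-0.0385  0.0293  0.0893]
top pinhead 66 [-0.0193  0.0297  0.096 ] [-0.0023  0.047   0.1052] [-0.0108  0.0377  0.1002]
```

```bash
python3 -m creep '[[0.25,0.03,0,0,0.2],[0.25,0,0,0,0.2],[0.15,0,0,0,0.2],[0,0,0,0,0.2]]' | grep -E 'pos|force'
python3 -m creep '[[0.1,0,0,0,0.2],[0,0,0,0,0.2]]'| grep -E 'pos|force'
python3 -m creep '[[0.06,0,0,0,0.2],[0,0,0,0,0.2]]'| grep -E 'pos|force'
python3 -m creep '[[0.05,0,0,0,0.2],[0,0,0,0,0.2]]'| grep -E 'pos|force'
python3 -c "
from h import *
to(w(-.064,.038,.056),-14.3)"
```

```text
position: [0.5356, 0.1698, 0.0566]
force: [-0.6, -0.6, -1.6]
gripper_force: 50.0
position: [0.539, 0.1691, 0.0567]
force: [-1.2, -0.2, -1.9]
gripper_force: 50.0
position: [0.5413, 0.1685, 0.0567]
force: [0.4, -0.1, -1.1]
gripper_force: 50.0
position: [0.5425, 0.1681, 0.0565]
force: [-2.2, -0.6, 0.1]
gripper_force: 50.0
t 17.23 pos [0.5425 0.1681 0.0565] loc [-0.0773  0.0382  0.0565] yaw -14.3 tilt [-0.001  0.    -1.   ] F [-2.2 -0.6  0.1] shift [0.33 0.   0.01] turn 0.01 w 0.32
```

```bash
for i in 1; do
python3 -m creep '[[0.04,0,0,0,0.2],[0,0,0,0,0.2]]'| grep -E 'pos|force'
python3 -m creep '[[0.04,0,0,0,0.2],[0,0,0,0,0.2]]'| grep -E 'pos|force'
python3 -m creep '[[0.04,0,0,0,0.2],[0,0,0,0,0.2]]'| grep -E 'pos|force'
python3 -m creep '[[0.04,0,0,0,0.2],[0,0,0,0,0.2]]'| grep -E 'pos|force'; done
```

```text
position: [0.5433, 0.1678, 0.0563]
force: [-5.2, 1.4, -0.9]
gripper_force: 50.0
position: [0.5439, 0.1677, 0.056]
force: [-8.0, 2.3, -0.1]
gripper_force: 50.0
position: [0.5444, 0.1675, 0.0558]
force: [-10.2, 2.3, 0.3]
gripper_force: 50.0
position: [0.5449, 0.1673, 0.0555]
force: [-13.0, 3.3, 0.4]
gripper_force: 50.0
```

```bash
for i in 1; do
python3 -m creep '[[0.04,0,0,0,0.2],[0,0,0,0,0.2]]'| grep -E 'pos|force'
python3 -m creep '[[0.04,0,0,0,0.2],[0,0,0,0,0.2]]'| grep -E 'pos|force'
python3 -m creep '[[0.04,0,0,0,0.2],[0,0,0,0,0.2]]'| grep -E 'pos|force'; done
python3 -c "
from h import *
to(w(-.064,.038,.056),-14.3)"
```

```text
position: [0.5469, 0.1668, 0.0555]
force: [-9.3, 2.0, -1.6]
gripper_force: 50.0
position: [0.5526, 0.1656, 0.0566]
force: [1.3, -0.7, -1.8]
gripper_force: 50.0
position: [0.5557, 0.1649, 0.0572]
force: [4.7, -0.6, -1.6]
gripper_force: 50.0
t 18.98 pos [0.5557 0.1649 0.0572] loc [-0.0637  0.0384  0.0572] yaw -14.3 tilt [ 0.003 -0.001 -1.   ] F [ 4.7 -0.6 -1.6] shift [-0.01  0.01  0.03] turn -0.01 w 0.319
```

It snapped: the force climbed to 13 N, fell, and now pulls the other way, with the clip 52.7 mm from the pin. I release and lift straight up.

```bash
python3 -m creep '[[0,0,0,0,0.5],[0,0,0,0,0.5],[0,0,0,0,0.5],[0,0,0,0,0.5]]'|grep -E 'force|width|pos'
python3 -m creep '[[0,0,-0.3,0,0.5],[0,0,-0.6,0,0.5],[0,0,-1,0,0.5],[0,0,-1,0,0.5],[-0.5,0,-1,0,0.5],[-1,0,0,0,0.5],[0,0,0,0,0.5],[0,0,0,0,0.5]]'|grep -E 'force|width|pos'
python3 - <<'E'
from h import *
d=grab("wrist");t=grab("top");cv2.imwrite("pics/f.png",np.hstack([cv2.resize(d["pixels"],(400,300)),cv2.resize(t["pixels"][110:230,140:300],(400,300))]))
np.save("t3.npy",t,allow_pickle=True);cv2.imwrite("pics/wf.png",d["pixels"])
E
```

```text
position: [0.5538, 0.1654, 0.0567]
force: [-0.1, 0.3, 1.0]
width: 0.502
gripper_force: 0.0
position: [0.4963, 0.1799, 0.2134]
force: [-0.3, -0.7, -0.1]
width: 0.497
gripper_force: 0.0
```

View pics/f.png

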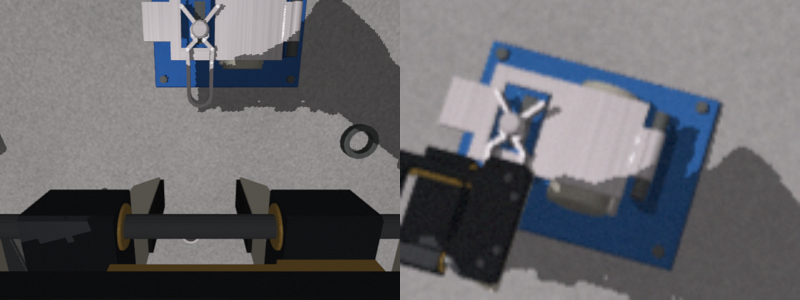

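```bash
python3 st.py | grep -E '^(-0.04|0.0|0.09) '
python3 - <<'E'
from h import *
d=grab("top");Z=d["z_map"];v,u=np.mgrid[100:260,140:320];K=np.array(d["camera_matrix"])
r=np.stack([(u-K[0,2])/K[0,0],-(v-K[1,2])/K[1,1],-np.ones_like(u,float)],-1)*Z[100:260,140:320,None]
Q=r@d["R"].T+np.array(d["position"])-C;L=np.stack([Q@CX,Q@CY,Q[...,2]],-1)
for a in np.arange(-.1,.02,.01):
    m=(L[...,0]>a)&(L[...,0]<a+.01)&(abs(L[...,1]-.038)<.03)&(L[...,2]>.08)&(L[...,2]<.097);q=L[m]
    if len(q):print(a.round(2),len(q),"y",q[:,1].min().round(4),q[:,1].max().round(4),"z",np.median(q[:,2]).round(4))
E
```

```text
-0.04 166 z med 0.0706 x -0.041 0.008
0.0 299 z med 0.0708 x -0.041 0.04
0.09 174 z med 0.0705 x -0.021 0.021
-0.05 1 y 0.0534 0.0534 z 0.084
-0.04 24 y 0.0229 0.0541 z 0.0856
-0.03 41 y 0.0228 0.0534 z 0.0887
-0.02 28 y 0.0279 0.046 z 0.0889
-0.01 22 y 0.0286 0.0494 z 0.0915
-0.0 45 y 0.0207 0.0574 z 0.0924
0.01 15 y 0.0185 0.0579 z 0.09
```

The final picture shows the clip on the pin: head at (200,30) in the wrist half, bow towards the robot, legs spread past the pin. The strap is level and the arm is clear.

```bash
python3 -c "
from cell import sign_off
print(sign_off())"
```

```text
the job is handed in; nothing more can be done
None
```

The strap is folded fully down and the large clip is snapped onto the pin shank above it (about 13 N at the peak); the gripper has let go and is clear, I moved nothing else, and the job is handed in (no verdict was returned).

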